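Unstack the delivered goods into their display trays

ROBOT

A 6-joint arm with a two-finger parallel gripper is mounted at the origin on the work surface. World frame = base frame: x ahead of the robot, y to its left, z up, the work surface at z = 0. Lengths are in mm, angles in rad, forces in N, time in s.
With the tool pointing down it reaches from about 400 to 925 mm from the base axis. Payload 12.5 kg.
Tool frame: the origin (TCP) lies on the centre line of the jaws, within the pads' length; the fingertips stand 8 mm ahead of it and the grasp point (between the pads) lies 11 mm behind it; z points along the fingers, x is the direction in which the jaws open and shut, and the axes are right-handed (so a half turn about z gives the same grasp; the last joint's range is limited). The gripper opens to 95 mm and grips with 3 to 60 N. Pads are 20 mm wide; open, the fingers measure 119 mm over their backs; the gripper's body (75 mm by 180 mm) begins 59 mm behind the grasp point.
Start: joints at [-1.299, 0.491, 1.559, -0, 1.092, -0.106], TCP at [230.571, -580.933, 222.661] pointing down, gripper open.
Joint ranges: [-3.1, 3.1], [-0.84, 2.19], [0.05, 2.79], [-1.13, 4.28], [0.06, 2.93], [-2.69, 2.69]. Speed limits (rad/s): [2.22, 2.22, 2.79, 3.14, 3.14, 3.14].

INTERFACE

Orientations are given as [roll, pitch, yaw] about the fixed x, y, z axes, in that order (R = Rz(yaw) Ry(pitch) Rx(roll)).
In Python, from cell import env gives the robot as it stands. The module is installed in compiled form; this text tells all that it offers.
- The arm moves only by the tool send_rows, never from a script. Its argument "moves" is a list that holds one entry, the list of rows, each a list of 6 numbers: the shift along the tool's x, y, z as a fraction of full scale, then the turn, a rotation vector about the tool's x, y, z as a fraction of full scale. A call has 1 to 12 rows; each row is the pose to reach, as a shift and turn from the pose commanded when the call began, along the tool's axes at that moment; what a row does not reach only later rows make up. Full scale, the value 1, is 0.3 m for a shift and 90 degrees for a turn. A row lasts 1/12 s, in which the tool goes at most 41.7 mm and 7.16 degrees, less where a joint would pass 70% of its speed; a pose out of reach is approached as far as the arm can. A call with a number of a shift or a turn outside -1 to 1 is refused whole. A call with a gripper value outside its range is refused whole. "grip" is the gripper's target within -1 to 1 (shut at 1, half-way at 0, fully open at -1), set as the call begins (left out, the last holds). The fingers move at their own pace and stop on an object; the grip force is fixed at half the most. Time passes only in rows, so rows that repeat a pose let the fingers close. It gives the time, the measured TCP pose, the force and the opening at its end, in the units of the state.
- env.state(): the state, without advancing time (a new reading comes with each control period).
- env.read_camera(name): name is "scene" or "side" or "wrist"; returns a dict with "image" (420x560x3 uint8, red, green, blue), "mtx" (3x3 intrinsics, pixels), "T" (4x4, takes a point from camera to world coordinates); the wrist camera has in their place "mount" (4x4, takes a point from camera to tool coordinates, whose origin is the TCP and whose axes are the tool frame's). Camera axes: x right, y up, looking along -z (the intrinsics and any distortion apply to the point x, -y, -z); pixel columns grow to the right and rows downward; lengths in mm; the calibration is good to about 2 mm. A picture is of the moment at which its call begins: read the wrist's pose just before it. There is no depth.
- env.job_done(): hands the job in, once; it reports no verdict.
Trained networks look in the newest picture that a camera, given by its name, has taken for a name from the list of things; names that differ only in an ending like _2 or _b are one class to them, and where a whole thing is asked for, a point or a joint stands for the part that bears it (a point fixed in the world has none). Each returns a list of dicts, best first, with "confidence" (0 to 1); they miss things now and then, are a little off and sometimes report something else, mostly with a low value. They report only what shows in the picture. A call takes as long as a camera call.
- env.look_for(camera, thing): "xy" ([column, row] in pixels, amid what is visible of it).
- env.outline_of(camera, thing): "region" (420x560 bool, what is visible of it) and "xy" ([column, row] in pixels, amid what is visible of it).
The state is a dict: "t": time; "joints": joint angles; "qvel": joint speeds; "tau": joint torques, N m; "eef_pos": TCP position; "tcp_rot": TCP orientation; "ft_force": force on the tool from outside, world axes, zero at the start; "moment": the same for the moment, N m; "opening": opening from 0.0 (shut) to 1.0 (fully open).
Only numpy, scipy, OpenCV 4.12 (cv2) and the standard library are available. Lean on these libraries where they do the work, as an engineer would, in place of code of your own. Each camera call takes 0.05 s, during which the arm holds its last target. There are 200 camera calls.

TASK

A small delivery stands in two stacks on the shop table. Take the stacks apart and set each of the four goods upright in the empty front pocket of the display tray that already holds a sample of the same goods, down flat on the tray's floor. Set them down gently: do not drop them in or let any tip over, and leave the pepper mill and the mortar where they stand.

Things in the scene. Friction and masses are not known exactly. Their poses are not given: they have to be found in the camera images.
- honey_jar: Loose, upright; origin: centre of underside, z up. Wide round amber glass honey jar, 66 mm diameter and 56 mm high, white label band, with a flat brass-coloured lid 63 mm diameter on top; 72 mm tall in all, about 0.36 kg. At first it stands on the table with another of the goods on its lid.
- tea_tin: Loose, upright; origin: centre of underside, z up. Square metal tea tin, body 62 x 62 mm and 58 mm high, brown labels, slip lid 64 x 64 x 14 mm on top; 72 mm tall in all, about 0.16 kg; sides along its x and y. At first it stands on the table with another of the goods on its lid.
- cork_jar: Loose, upright; origin: centre of underside, z up. Small round spice jar of clear glass with a white label, 46 mm diameter and 48 mm high, short neck, then a cork 39 mm diameter and 16 mm high; 70 mm tall in all, about 0.12 kg. At first it stands on the lid of the honey jar or the tea tin.
- hex_jar: Loose, upright; origin: centre of underside, z up. Small six-sided green glass jar with labels, 44 mm across flats (51 mm over corners) and 54 mm high, short neck, then a round steel lid 41 mm diameter and 15 mm high; 72 mm tall in all, about 0.15 kg. Flats face its +x, -x and every 60 degrees on. At first it stands on the lid of the honey jar or the tea tin.
- tray_honey: Fixed white card tray, two square pockets 86 mm inside, in a row along its x; 184 x 94 mm overall. Floor 4 mm thick; walls and divider 4 mm thick, tops 16 mm above the table, back wall 45 mm. Back pocket (centre 90 mm along +x) holds a fixed sample honey jar, 24 mm or more from its twin's place. Origin: on the table under the centre of the EMPTY front pocket; z up.
- tray_tin: Fixed white card tray, two square pockets 84 mm inside, in a row along its x; 180 x 92 mm overall. Floor 4 mm thick; walls and divider 4 mm thick, tops 16 mm above the table, back wall 45 mm. Back pocket (centre 88 mm along +x) holds a fixed sample tea tin, 24 mm or more from its twin's place. Origin: on the table under the centre of the EMPTY front pocket; z up.
- tray_cork: Fixed white card tray, two square pockets 66 mm inside, in a row along its x; 144 x 74 mm overall. Floor 4 mm thick; walls and divider 4 mm thick, tops 16 mm above the table, back wall 45 mm. Back pocket (centre 70 mm along +x) holds a fixed sample cork jar, 24 mm or more from its twin's place. Origin: on the table under the centre of the EMPTY front pocket; z up.
- tray_hex: Fixed white card tray, two square pockets 66 mm inside, in a row along its x; 144 x 74 mm overall. Floor 4 mm thick; walls and divider 4 mm thick, tops 16 mm above the table, back wall 45 mm. Back pocket (centre 70 mm along +x) holds a fixed sample hex jar, 24 mm or more from its twin's place. Origin: on the table under the centre of the EMPTY front pocket; z up.
- pepper_mill: Bystander: turned dark wood pepper mill, 54 mm diameter, 140 mm tall, standing loose to one side near the robot. Origin: centre of its underside.
- mortar: Bystander: heavy pale stone mortar, 104 mm diameter at the rim, 62 mm high, its pestle leaning out to about 95 mm; loose, to the other side near the robot. Origin: centre of its underside.

How it is judged:
By the outcome, as a careful person would: the job done as asked, in the order asked, and still so for the second after the job is handed in, with the robot touching nothing.
It also fails if it takes over 138 s, if anything falls off the work surface, if the arm or the gripper's body presses on something with over 40 N, if the wrist force passes 120 N, or if a joint passes its speed limit or range.

## Working session

There is one attempt and no reset: what is moved stays moved. The work goes in short steps, Python scripts to look and compute and a tool call to move; the robot and the scene stay as the last step left them, time stands still between calls to the robot, and variables do not carry over. Pictures are saved under pics/ and viewed, about 12 in all and at most 16, crops included, and the job is handed in when it is done.

Besides the shell and the picture viewer there is one more tool, called after ">>>" as a command line: name --argument value ..., lists and objects as JSON in quotes. send_rows: Moves the arm, as the interface text tells. Its arguments: {"type":"object","properties":{"moves":{"type":"array","items":{"type":"array","items":{"type":"array","items":{"type":"number"}}}},"grip":{"type":"number"}},"required":["moves"]}

```bash
mkdir -p pics
python3 - <<'E'
from cell import env
import cv2,numpy as np
print(env.state())
for c in ["scene","side"]:
    r=env.read_camera(c); print(c,r["mtx"].tolist(),np.round(r["T"],4).tolist(),[k for k in r])
    im=r["image"][:,:,::-1].copy()
    cv2.imwrite(f"pics/{c}0.png",im)
    for th in "honey_jar tea_tin cork_jar hex_jar tray_honey tray_tin tray_cork tray_hex pepper_mill mortar".split():
        print(c,th,[(np.round(d["xy"]).tolist(),round(d["confidence"],2)) for d in env.look_for(c,th)])
E
```

```text
{'t': 0.0, 'joints': array([-1.29858787e+00,  4.91603508e-01,  1.55945735e+00,  2.02217595e-06,
        1.09167211e+00, -1.05612118e-01]), 'qvel': array([-0.00061999,  0.00122224,  0.00023685,  0.00265103, -0.00230549,
        0.00016782]), 'tau': array([ 5.52676120e-04, -6.12654805e+01, -2.58188617e+01,  6.92570116e-02,
        4.82027710e-02, -9.38923426e-05]), 'eef_pos': array([ 230.5119598 , -580.69019322,  222.03171342]), 'tcp_rot': array([-3.14147066e+00,  1.13377224e-03, -1.19297662e+00]), 'ft_force': array([ 0.0484464 , -0.73380784, -0.95941983]), 'moment': array([ 0.01408834, -0.00085982,  0.01360144]), 'opening': 0.9992565141946463}
scene [[412.6984174072019, 0.0, 272.3689062525768], [0.0, 412.6984174072019, 216.77722082150999], [0.0, 0.0, 1.0]] [[0.6313, -0.4386, 0.6396, 1064.2767], [0.7755, 0.3502, -0.5253, -461.9401], [0.0064, 0.8277, 0.5612, 573.0102], [0.0, 0.0, 0.0, 1.0]] ['image', 'mtx', 'T']
scene honey_jar [([319.0, 214.0], 0.8)]
scene tea_tin []
scene cork_jar [([320.0, 187.0], 0.92), ([320.0, 211.0], 0.24)]
scene hex_jar [([209.0, 222.0], 0.61)]
scene tray_honey 
[... 306 characters left out ...]
9.5152531642676, 0.0, 279.23055652988927], [0.0, 389.5152531642676, 213.01385972296416], [0.0, 0.0, 1.0]] [[-0.9927, 0.092, -0.0778, 432.4377], [-0.1198, -0.6879, 0.7159, 606.4313], [0.0123, 0.72, 0.6939, 649.3244], [0.0, 0.0, 0.0, 1.0]] ['image', 'mtx', 'T']
side honey_jar [([276.0, 281.0], 0.72)]
side tea_tin [([274.0, 248.0], 0.63), ([301.0, 188.0], 0.59)]
side cork_jar [([273.0, 248.0], 0.76)]
side hex_jar [([300.0, 162.0], 0.72)]
side tray_honey [([206.0, 198.0], 0.64)]
side tray_tin [([170.0, 248.0], 0.92)]
side tray_cork [([216.0, 353.0], 0.71), ([360.0, 147.0], 0.37)]
side tray_hex [([261.0, 150.0], 0.68)]
side pepper_mill [([364.0, 363.0], 0.75)]
side mortar [([361.0, 143.0], 0.59)]
```

```bash
python3 -c "
import cv2
cv2.imwrite('pics/s0.png',cv2.resize(cv2.imread('pics/scene0.png'),(800,600),interpolation=cv2.INTER_CUBIC))
cv2.imwrite('pics/d0.png',cv2.resize(cv2.imread('pics/side0.png'),(800,600),interpolation=cv2.INTER_CUBIC))"
```

```text
(no output)
```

View pics/s0.png

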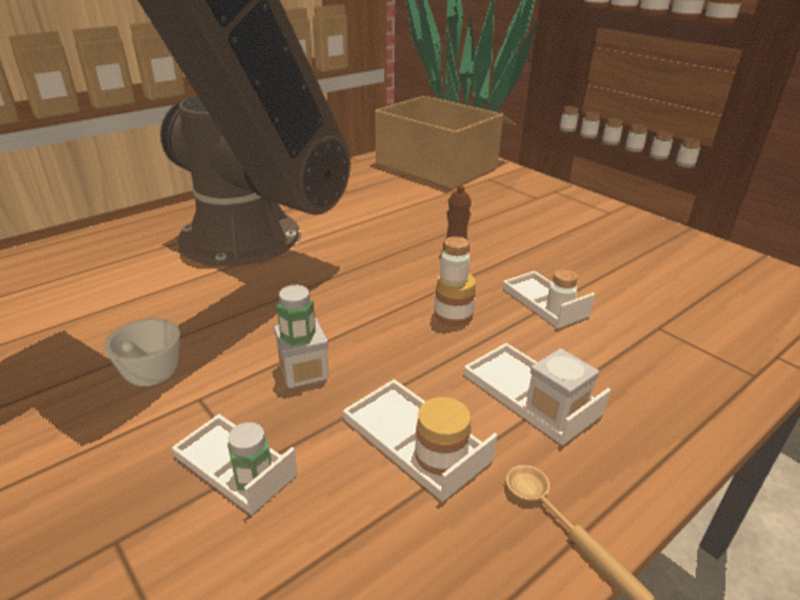

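View pics/d0.png

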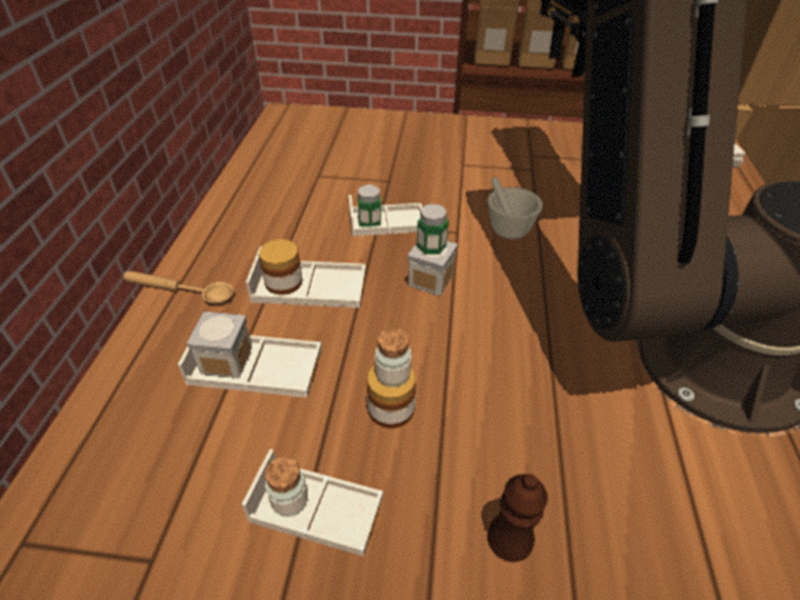

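The pictures show the cork jar on the honey jar (scene 800-px view: 455,280), the hex jar on the tea tin (300,335), and four trays with their samples at the edge away from the robot. Next I fit poses from the silhouettes.

```bash
cat > h.py <<'E'
import numpy as np,cv2
from scipy.optimize import minimize
from scipy.spatial.transform import Rotation as R
def proj(K,T,P):
    p=(np.asarray(P)-T[:3,3])@T[:3,:3]
    return np.c_[K[0,0]*p[:,0]/-p[:,2]+K[0,2], K[1,1]*-p[:,1]/-p[:,2]+K[1,2]]
def ray(K,T,uv,z):
    d=T[:3,:3]@np.array([(uv[0]-K[0,2])/K[0,0],-(uv[1]-K[1,2])/K[1,1],-1])
    return T[:3,3]+d*(z-T[2,3])/d[2]
def box(x0,x1,y0,y1,z0,z1): return np.array([[x,y,z] for x in(x0,x1) for y in(y0,y1) for z in(z0,z1)],float)
def cyl(r,z0,z1,n=48,ph=0):
    a=np.arange(n)*2*np.pi/n+ph
    return np.array([[r*np.cos(t),r*np.sin(t),z] for t in a for z in(z0,z1)])
G={'honey_jar':[cyl(33,0,56),cyl(31.5,56,72)],'tea_tin':[box(-31,31,-31,31,0,58),box(-32,32,-32,32,58,72)],
 'cork_jar':[cyl(23,0,48),cyl(19.5,48,70)],'hex_jar':[cyl(25.4,0,54,6,np.pi/6),cyl(20.5,54,72)]}
def tray(p):
    h=p/2;w=h+4;e=p+4+h
    return [box(-w,e+4,-w,w,0,4),box(-w,-h,-w,w,0,16),box(-w,e+4,-w,-h,0,16),box(-w,e+4,h,w,0,16),box(h,h+4,-w,w,0,16),box(e,e+4,-w,w,0,45)]
TR={'tray_honey':86,'tray_tin':84,'tray_cork':66,'tray_hex':66}
def tf(P,q,z=0):
    c,s=np.cos(q[2]),np.sin(q[2]); return np.c_[c*P[:,0]-s*P[:,1]+q[0],s*P[:,0]+c*P[:,1]+q[1],P[:,2]+z]
def mask(K,T,parts,q,z=0):
    m=np.zeros((420,560),np.uint8)
    for P in parts:
        h=cv2.convexHull(proj(K,T,tf(P,q,z)).astype(np.float32))
        cv2.fillConvexPoly(m,np.round(h*16).astype(np.int32),255,cv2.LINE_AA,4)
    return m
def fit(views,parts,q0,z=0,yaw=True):
    # views: list of (K,T,region,dontcare)
    tg=[cv2.GaussianBlur(r.astype(np.float32),(0,0),1) for _,_,r,_ in views]
    def cost(v):
        q=np.array([q0[0]+v[0]*10,q0[1]+v[1]*10,q0[2]+(v[2]*.2 if yaw else 0)])
        return sum((((cv2.GaussianBlur(mask(K,T,parts,q,z).astype(np.float32)/255,(0,0),1)-t)**2)*(~d)).sum()/max(1,(r&~d).sum()) for (K,T,r,d),t in zip(views,tg))
    n=3 if yaw else 2
    best=min((minimize(cost,[0]*n,method='Nelder-Mead',options=dict(initial_simplex=np.vstack([np.zeros(n),s*np.eye(n)*1.5]),xatol=.01,fatol=1e-4)) for s in(1,-1)),key=lambda r:r.fun)
    v=best.x
    return [q0[0]+v[0]*10,q0[1]+v[1]*10,q0[2]+(v[2]*.2 if yaw else 0)],best.fun
E
cat > m.py <<'E'
from h import *; from cell import env
import json
cam={c:env.read_camera(c) for c in("scene","side")}
C={c:(r["mtx"],r["T"]) for c,r in cam.items()}
# 800-px picture clicks (scene, side)
clk={'hex_jar':[(297,315),(432,230)],'cork_jar':[(455,260),(394,358)],'tea_tin':[(303,358),(432,268)],'honey_jar':[(455,302),(391,393)],
'tray_hex':[(235,462),(388,218)],'tray_honey':[(420,435),(307,283)],'tray_tin':[(538,392),(252,363)],'tray_cork':[(548,298),(315,503)],'pepper_mill':[(458,215),(515,520)]}
reg={}
for t,cs in clk.items():
    for c,xy in zip(C,cs):
        o=env.outline_of(c,t); xy=np.array(xy)*.7
        o=[d for d in o if np.hypot(*(np.array(d["xy"])-xy))<35]
        if o: reg[t,c]=o[0]["region"].astype(bool); print(t,c,round(o[0]["confidence"],2),np.round(o[0]["xy"]-xy),reg[t,c].sum())
        else: print(t,c,'missing')
np.save('reg.npy',reg,allow_pickle=True)
res={}
Z=np.zeros((420,560),bool)
dil=lambda m:cv2.dilate(m.astype(np.uint8),np.ones((5,5)))>0
def hide(c,names): 
    m=Z.copy()
    for n in names:
        if (n,c) in reg: m|=dil(reg[n,c])
    return m
for t,z,hid in [('hex_jar',72,[]),('cork_jar',72,[]),('tea_tin',0,['hex_jar']),('honey_jar',0,['cork_jar'])]:
    k=clk[t]; p=np.mean([ray(*C[c],np.array(x)*.7,z+36)[:2] for c,x in zip(C,k)],0)
    V={c:(*C[c],reg[t,c],hide(c,hid)) for c in C if (t,c) in reg}
    y=t=='tea_tin'
    for s in [list(V)]+[[c] for c in V]:
        cand=[fit([V[c] for c in s],G[t],[*p,a],z,y) for a in((0,.5,1.0) if y else(0,))]
        q,f=min(cand,key=lambda r:r[1]); print(t,s,np.round(q,2),round(f,3))
        if len(s)==len(V): res[t]=q
front={'tray_hex':[(212,447),(405,218)],'tray_honey':[(393,415),(337,283)],'tray_tin':[(510,372),(288,366)],'tray_cork':[(530,288),(345,513)]}
back={'tray_hex':[(262,480),(360,222)],'tray_honey':[(455,460),(272,285)],'tray_tin':[(575,412),(210,360)],'tray_cork':[(565,308),(275,500)]}
for t,p in TR.items():
    f=np.mean([ray(*C[c],np.array(x)*.7,6)[:2] for c,x in zip(C,front[t])],0)
    b=np.mean([ray(*C[c],np.array(x)*.7,6)[:2] for c,x in zip(C,back[t])],0)
    yaw=np.arctan2(*(b-f)[::-1]); q0=[*f,yaw]
    g={'tray_hex':'hex_jar','tray_honey':'honey_jar','tray_tin':'tea_tin','tray_cork':'cork_jar'}[t]
    V={}
    for c in C:
        if (t,c) in reg:
            S=[P*np.array([1.25,1.25,1.1])+np.array([p+4,0,4]) for P in G[g]]
            d=dil(mask(*C[c],S,q0)>0); V[c]=(*C[c],reg[t,c],d)
    for s in [list(V)]+[[c] for c in V]:
        q,e=fit([V[c] for c in s],tray(p),q0); print(t,s,np.round(q0,2),np.round(q,2),round(e,3))
        if len(s)==len(V): res[t]=q
for c,x in zip(C,[(101,248),(361,143)]): print('mortar',np.round(ray(*C[c],x,40)))
for c,x in zip(C,[(321,149),(364,363)]): print('mill',np.round(ray(*C[c],x,70)))
json.dump(res,open('res.json','w'))
# overlay
for c in C:
    im=cam[c]["image"][:,:,::-1].copy()
    for t,q in res.items():
        z=72 if t in('hex_jar','cork_jar') else 0
        m=mask(*C[c],tray(TR[t]) if t in TR else G[t],q,z)
        cv2.drawContours(im,cv2.findContours((m>127).astype(np.uint8),cv2.RETR_LIST,cv2.CHAIN_APPROX_NONE)[0],-1,(255,0,255),1)
    cv2.imwrite(f'pics/ov_{c}.png',im)
a=cv2.imread('pics/ov_scene.png')[120:400,80:480];b=cv2.imread('pics/ov_side.png')[110:390,100:420]
cv2.imwrite('pics/ov.png',cv2.resize(np.hstack([a,b]),None,fx=1.11,fy=1.11))
E
python3 m.py
```

```text
hex_jar scene 0.65 [ 2. -2.] 979
hex_jar side 0.76 [0. 0.] 681
cork_jar scene missing
cork_jar side 0.84 [-2. -2.] 805
tea_tin scene 0.63 [1. 3.] 989
tea_tin side 0.61 [-2.  3.] 885
honey_jar scene 0.62 [3. 2.] 864
honey_jar side 0.59 [-1.  6.] 1000
tray_hex scene 0.6 [4. 1.] 3443
tray_hex side 0.59 [-9.  0.] 1207
tray_honey scene 0.74 [ 5. -3.] 4678
tray_honey side 0.84 [-6. -1.] 2787
tray_tin scene 0.78 [ 5. -1.] 4053
tray_tin side 0.7 [-6. -2.] 4032
tray_cork scene 0.98 [5. 2.] 1455
tray_cork side 0.87 [-1.  1.] 4295
pepper_mill scene 0.88 [ 2. -5.] 502
pepper_mill side 0.84 [3. 0.] 1744
hex_jar ['scene', 'side'] [ 459.78 -133.37    0.  ] 0.041
hex_jar ['scene'] [ 459.11 -132.92    0.  ] 0.014
hex_jar ['side'] [ 460.17 -134.1     0.  ] 0.025
cork_jar ['side'] [489.5  144.28   0.  ] 0.121
cork_jar ['side'] [489.5  144.28   0.  ] 0.121
tea_tin ['scene', 'side'] [ 4.5618e+02 -1.2873e+02 -3.8000e-01] 0.127
tea_tin ['scene'] [ 451.74 -126.08    1.14] 0.028
tea_tin ['side'] [ 457.91 -133.05    1.36] 0.017
honey_jar ['scene', 'side'] [491.69 147.88   0.  ] 0.21
honey_jar ['scene'] [494.5
[... 703 characters left out ...]
'side'] [ 5.2436e+02  3.1112e+02 -5.0000e-02] [ 5.2645e+02  3.1302e+02 -1.7000e-01] 0.135
tray_cork ['scene'] [ 5.2436e+02  3.1112e+02 -5.0000e-02] [ 5.2570e+02  3.1684e+02 -1.8000e-01] 0.098
tray_cork ['side'] [ 5.2436e+02  3.1112e+02 -5.0000e-02] [ 5.2659e+02  3.1156e+02 -1.6000e-01] 0.011
tray_hex ['scene', 'side'] [ 5.2050e+02 -3.0395e+02  2.8000e-01] [ 5.2258e+02 -3.0087e+02  2.3000e-01] 0.222
tray_hex ['scene'] [ 5.2050e+02 -3.0395e+02  2.8000e-01] [ 5.2254e+02 -3.0073e+02  2.4000e-01] 0.013
tray_hex ['side'] [ 5.2050e+02 -3.0395e+02  2.8000e-01] [ 5.2250e+02 -3.0248e+02  2.1000e-01] 0.192
mortar [ 325. -312.   40.]
mortar [ 309. -331.   40.]
mill [309. 337.  70.]
mill [329. 321.  70.]
```

View pics/ov.png

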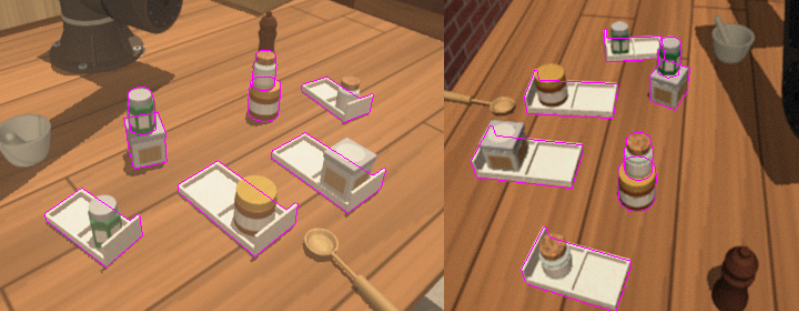

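The overlay matches all four trays well; tray poses agree to about 3 mm between cameras. The yaws of the tin and hex jar and the fine stack positions need the wrist camera.

```bash
cat >> h.py <<'E'
def rowgoal(st,pos,yaw):
    Rm=R.from_euler('xyz',st['tcp_rot']).as_matrix(); Rt=R.from_euler('xyz',[np.pi,0,yaw]).as_matrix()
    d=Rm.T@(np.array(pos)-st['eef_pos'])/300; r=R.from_matrix(Rm.T@Rt).as_rotvec()/(np.pi/2)
    return np.r_[d,r]
def plan(*legs):
    from cell import env
    s=env.state(); print('t',round(s['t'],1),'at',np.round(s['eef_pos'],1),np.round(s['tcp_rot'],3),'F',np.round(s['ft_force'],1),'op',round(s['opening']*95,1))
    for pos,yaw in legs:
        g=rowgoal(s,pos,yaw); print(pos,round(yaw,3),'->',np.round(g,4).tolist(),'minrows',round(max(np.linalg.norm(g[:3])*300/41.7,np.linalg.norm(g[3:])*90/7.16),1))
E
python3 - <<'E'
from h import *; from cell import env
r=env.read_camera("wrist"); print(r["mtx"],np.round(r["mount"],3).tolist())
plan([[330,-400,300],-.8],[[430,-133,330],-.4],[[430,-133,330],-1.2])
E
```

```text
[[312.10938253   0.         285.57165187]
 [  0.         312.10938253 207.64537808]
 [  0.           0.           1.        ]] [[1.0, 0.0, -0.001, -0.769], [-0.0, -0.955, -0.297, -83.769], [-0.001, 0.297, -0.955, -161.595], [0.0, 0.0, 0.0, 1.0]]
t 2.1 at [ 230.6 -580.9  222.7] [ 3.142 -0.    -1.193] F [-0.7 -0.1 -0.4] op 95.0
[330, -400, 300] -0.8 -> [-0.4383, -0.5305, -0.2578, 0.0, -0.0001, -0.2502] minrows 5.3
[430, -133, 330] -0.4 -> [-1.1426, -1.1686, -0.3579, 0.0001, -0.0001, -0.5048] minrows 12.0
[430, -133, 330] -1.2 -> [-1.1426, -1.1686, -0.3579, 0.0, -0.0001, 0.0045] minrows 12.0
```

>>> send_rows --moves '[[[-0.07,-0.08,-0.25,0,0,-0.06],[-0.15,-0.18,-0.26,0,0,-0.12],[-0.25,-0.3,-0.26,0,0,-0.18],[-0.35,-0.42,-0.26,0,0,-0.25],[-0.45,-0.53,-0.26,0,0,-0.25],[-0.55,-0.63,-0.26,0,0,-0.25],[-0.65,-0.73,-0.26,0,0,-0.25],[-0.75,-0.83,-0.26,0,0,-0.25],[-0.85,-0.93,-0.26,0,0,-0.25],[-0.95,-1,-0.26,0,0,-0.25],[-0.98,-1,-0.26,0,0,-0.25],[-0.98,-1,-0.26,0,0,-0.25]]]'

```text
t: 3.15
eef_pos: [401.4, -191.7, 301.0]
tcp_rot: [-3.141, 0.0, -0.796]
ft_force: [0.1, -0.1, 0.0]
opening: 0.999
```

```bash
cat > w.py <<'E'
import sys; from h import *; from cell import env
s=env.state(); r=env.read_camera("wrist"); n=sys.argv[1]
T=np.eye(4); T[:3,:3]=R.from_euler('xyz',s['tcp_rot']).as_matrix(); T[:3,3]=s['eef_pos']; T=T@r["mount"]
np.savez(f'w_{n}.npz',K=r["mtx"],T=T,im=r["image"])
cv2.imwrite(f'pics/w_{n}.png',r["image"][:,:,::-1])
print(np.round(s['eef_pos'],1),np.round(s['tcp_rot'],3))
E
python3 w.py a; python3 -c "
from h import *
plan([[460,-133,280],-.8])"
```

```text
[ 401.4 -191.7  301. ] [-3.141  0.    -0.796]
t 3.2 at [ 401.4 -194.2  301.1] [-3.141e+00 -1.000e-03 -7.960e-01] F [-0.4 -0.1 -0. ] op 95.3
[460, -133, 280] -0.8 -> [-0.009, -0.2823, 0.0703, -0.0002, -0.0004, 0.0028] minrows 2.1
```

View pics/w_a.png

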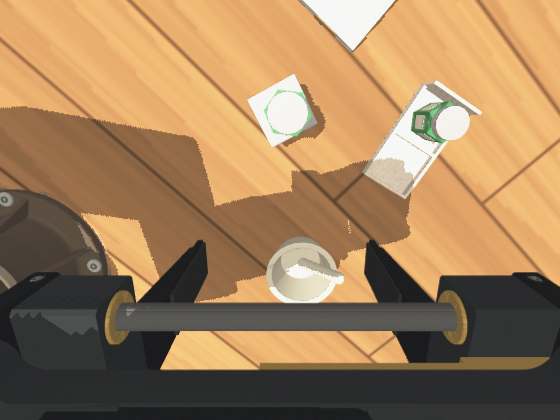

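The wrist view shows the hex stack at (285,110) with the hexagon outline visible and the hex tray at (425,140). I'll go a little closer and settle.

>>> send_rows --moves '[[[-0.0,-0.06,0.05,0,0,0],[0,-0.12,0.1,0,0,0],[0,-0.18,0.15,0,0,0],[0,-0.18,0.18,0,0,0],[0,-0.18,0.18,0,0,0],[0,-0.18,0.18,0,0,0],[0,-0.18,0.18,0,0,0],[0,-0.18,0.18,0,0,0]]]'

```text
t: 3.87
eef_pos: [439.6, -160.2, 247.4]
tcp_rot: [-3.141, -0.001, -0.801]
ft_force: [-0.2, -0.3, 0.2]
opening: 0.999
```

```bash
python3 w.py b; python3 -c "
from h import *
d=np.load('w_b.npz');im=d['im'][:,:,::-1]
p=proj(d['K'],d['T'],[[459.8,-133.4,144]])[0];print(p)
x,y=np.clip(p.astype(int)-70,0,999);c=im[y:y+140,x:x+140];print(x,y)
cv2.imwrite('pics/w_bc.png',cv2.resize(c,(560,560),interpolation=cv2.INTER_CUBIC))"
```

```text
[ 439.6 -160.2  247.4] [-3.141e+00 -1.000e-03 -8.010e-01]
[280.27892921 172.5767527 ]
210 102
```

View pics/w_bc.png

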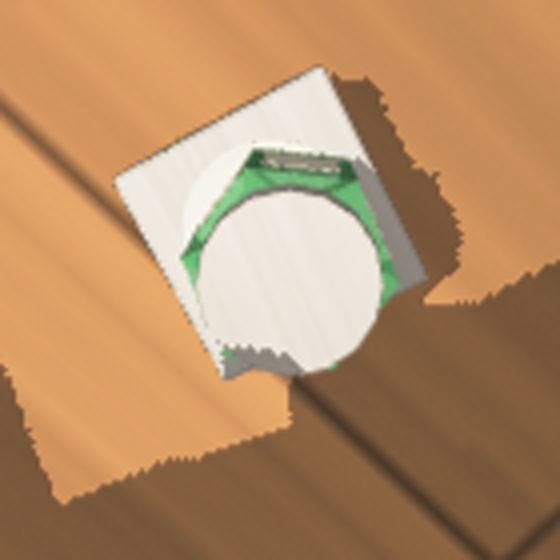

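The close view shows the hex lid centre at crop (290,281), tin lid corners at (118,179), (322,67), (427,275) and (225,378), and a hex flat edge from (255,150) to (355,163). Next I convert these.

Run:
```python
from h import *
d=np.load('w_b.npz');K,T=d['K'],d['T']
f=lambda p,z:ray(K,T,np.array(p)/4+[210,102]-.4,z)[:2]
print('hexc',f((290,281),144))
c=[f(p,72) for p in((118,179),(322,67),(427,275),(225,378))]
print('tin',np.mean(c,0),[np.round(np.linalg.norm(c[i]-c[i-1]),1) for i in range(4)],[round(np.degrees(np.arctan2(*(c[i]-c[i-1])[::-1])),1) for i in range(4)])
for a,b,z in[((255,150),(355,163),72),((183,258),(395,285),126)]:
    v=f(b,z)-f(a,z); print('edge dir',np.degrees(np.arctan2(v[1],v[0])),np.linalg.norm(v))
```

```text
hexc [ 461.34339287 -134.08626539]
tin [ 458.29985575 -129.7555628 ] [np.float64(61.4), np.float64(61.3), np.float64(61.7), np.float64(62.7)] [np.float64(70.7), np.float64(-18.0), np.float64(-108.0), np.float64(161.7)]
edge dir -53.188540522118714 26.721281370943505
edge dir -53.24879097122679 48.86687087605408
```

```bash
python3 -c "
from h import *
plan([[461,-134,180],-.405],[[461,-134,100],-.405])"
```

```text
t 3.9 at [ 439.6 -160.1  247.4] [-3.141e+00 -1.000e-03 -8.010e-01] F [-0.2  0.1 -0.6] op 95.2
[461, -134, 180] -0.405 -> [-0.0131, -0.1117, 0.2245, -0.0, -0.0008, -0.2523] minrows 3.2
[461, -134, 100] -0.405 -> [-0.0135, -0.1116, 0.4912, -0.0, -0.0008, -0.2523] minrows 3.6
```

>>> send_rows --moves '[[[-0.004,-0.03,0.05,0,0,-0.06],[-0.008,-0.07,0.1,0,0,-0.13],[-0.0131,-0.1116,0.15,0,0,-0.2],[-0.0131,-0.1116,0.2,0,0,-0.2523],[-0.0135,-0.1116,0.25,0,0,-0.2523],[-0.0135,-0.1116,0.3,0,0,-0.2523],[-0.0135,-0.1116,0.35,0,0,-0.2523],[-0.0135,-0.1116,0.4,0,0,-0.2523],[-0.0135,-0.1116,0.44,0,0,-0.2523],[-0.0135,-0.1116,0.47,0,0,-0.2523],[-0.0135,-0.1116,0.491,0,0,-0.2523],[-0.0135,-0.1116,0.491,0,0,-0.2523]]]'

```text
t: 4.92
eef_pos: [460.7, -133.3, 98.7]
tcp_rot: [3.142, 0.001, -0.404]
ft_force: [0.2, -0.2, 0.5]
opening: 1.0
```

>>> send_rows --moves '[[[0,0,0,0,0,0],[0,0,0,0,0,0],[0,0,0,0,0,0],[0,0,0,0,0,0],[0,0,0,0,0,0],[0,0,0,0,0,0],[0,0,0,0,0,0],[0,0,0,0,0,0],[0,0,0,0,0,0],[0,0,0,0,0,0]]]' --grip 1

```text
t: 5.75
eef_pos: [461.0, -133.2, 99.4]
tcp_rot: [3.142, -0.0, -0.404]
ft_force: [-0.1, -0.7, 1.2]
opening: 0.457
```

```bash
python3 -c "
from h import *
plan([[461,-134,135],-.405],[[522.6,-301.2,135],-1.344],[[522.6,-301.2,32.5],-1.344])"
```

```text
t 5.8 at [ 461.  -133.2   99.4] [ 3.142 -0.    -0.404] F [-0.1 -0.7  1.2] op 43.4
[461, -134, 135] -0.405 -> [0.0011, 0.0024, -0.1188, 0.0001, -0.0001, 0.0007] minrows 0.9
[522.6, -301.2, 135] -1.344 -> [0.4089, 0.4342, -0.1187, -0.0, -0.0002, 0.5985] minrows 7.5
[522.6, -301.2, 32.5] -1.344 -> [0.4089, 0.4342, 0.223, -0.0, -0.0002, 0.5985] minrows 7.5
```

>>> send_rows --moves '[[[0,0,-0.01,0,0,0],[0,0,-0.03,0,0,0],[0,0,-0.07,0,0,0],[0,0,-0.12,0,0,0],[0.03,0.03,-0.14,0,0,0.04],[0.08,0.09,-0.14,0,0,0.1],[0.14,0.15,-0.14,0,0,0.17],[0.2,0.21,-0.14,0,0,0.25],[0.26,0.27,-0.14,0,0,0.33],[0.32,0.33,-0.14,0,0,0.41],[0.37,0.38,-0.14,0,0,0.49],[0.4,0.42,-0.13,0,0,0.56]]]'

```text
t: 6.75
eef_pos: [522.5, -298.1, 139.1]
tcp_rot: [-3.141, -0.001, -1.291]
ft_force: [0.4, -0.5, -1.9]
opening: 0.463
```

```bash
python3 w.py c; python3 -c "
from h import *
plan([[522.6,-301.2,60],-1.344],[[522.6,-301.2,32],-1.344])"
```

```text
[ 522.5 -298.1  139.1] [-3.141e+00 -1.000e-03 -1.291e+00]
t 6.8 at [ 522.6 -299.7  138.2] [-3.141e+00 -1.000e-03 -1.299e+00] F [-1.4 -0.8 -1.8] op 43.8
[522.6, -301.2, 60] -1.344 -> [0.0043, 0.0015, 0.2608, -0.0004, -0.0009, 0.0286] minrows 1.9
[522.6, -301.2, 32] -1.344 -> [0.0042, 0.0016, 0.3541, -0.0004, -0.0009, 0.0286] minrows 2.5
```

View pics/w_c.png

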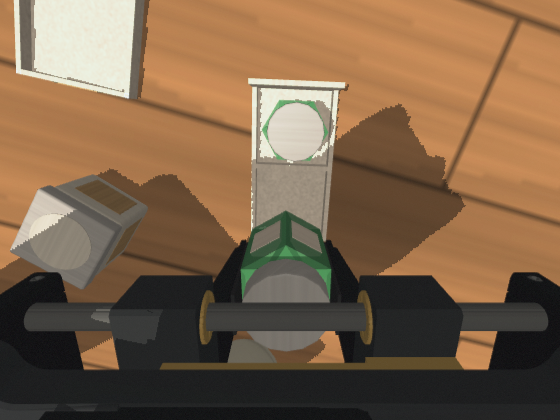

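The wrist view shows the jar held upright, the hex tray ahead with back wall corners near (249,80) and (346,86), and the divider at row ~161. I check the tray pose against these.

Run:
```python
from h import *; import json
d=np.load('w_c.npz');K,T=d['K'],d['T'];res=json.load(open('res.json'));q=res['tray_hex'];print(q)
L=np.array([[107,37,45],[107,-37,45],[33,37,16],[33,-37,16]],float)
print(np.round(proj(K,T,tf(L,q)),1))
for p,z in(((249,80),45),((346,86),45),((251,161),16),((331,164),16)): print(np.round(ray(K,T,p,z),1))
print(np.round(tf(L,q),1))
```

```text
[522.582953155776, -300.8652045407145, 0.2256131181647907]
[[248.8  76.9]
 [345.7  82.7]
 [250.7 167.1]
 [330.9 171.4]]
[ 616.6 -241.6   45. ]
[ 633. -314.   45.]
[ 552.  -256.4   16. ]
[ 569.5 -327.4   16. ]
[[ 618.6 -240.9   45. ]
 [ 635.1 -313.    45. ]
 [ 546.5 -257.4   16. ]
 [ 563.  -329.5   16. ]]
```

>>> send_rows --moves '[[[0.004,0.0015,0.06,0,0,0.0286],[0.004,0.0015,0.13,0,0,0.0286],[0.004,0.0015,0.2,0,0,0.0286],[0.004,0.0015,0.26,0,0,0.0286],[0.004,0.0015,0.3,0,0,0.0286],[0.004,0.0015,0.325,0,0,0.0286],[0.004,0.0015,0.34,0,0,0.0286],[0.004,0.0015,0.345,0,0,0.0286],[0.004,0.0015,0.348,0,0,0.0286],[0.004,0.0015,0.35,0,0,0.0286],[0.004,0.0015,0.35,0,0,0.0286],[0.004,0.0015,0.35,0,0,0.0286]]]'

```text
t: 7.8
eef_pos: [521.8, -297.6, 33.9]
tcp_rot: [-3.141, -0.001, -1.328]
ft_force: [0.1, -0.5, -1.7]
opening: 0.462
```

>>> send_rows --moves '[[[0.006,0,0,0,0,0.005],[0.011,0,0.001,0,0,0.01],[0.011,0,0.003,0,0,0.01],[0.011,0,0.005,0,0,0.01],[0.011,0,0.007,0,0,0.01],[0.011,0,0.008,0,0,0.01],[0.011,0,0.009,0,0,0.01],[0.011,0,0.009,0,0,0.01]]]'

```text
t: 8.47
eef_pos: [522.4, -300.8, 31.4]
tcp_rot: [-3.141, -0.0, -1.344]
ft_force: [-2.6, -0.1, 8.3]
opening: 0.463
```

>>> send_rows --moves '[[[0,0,0,0,0,0],[0,0,0,0,0,0],[0,0,0,0,0,0],[0,0,0,0,0,0],[0,0,0,0,0,0],[0,0,0,0,0,0],[0,0,-0.02,0,0,0],[0,0,-0.06,0,0,0],[0,0,-0.12,0,0,0],[0,0,-0.2,0,0,0],[0,0,-0.28,0,0,0],[0,0,-0.36,0,0,0]]]' --grip -0.4

```text
t: 9.47
eef_pos: [522.4, -300.6, 140.9]
tcp_rot: [-3.141, -0.001, -1.344]
ft_force: [0.5, -0.1, 1.1]
opening: 0.702
```

```bash
python3 -c "
from h import *
plan([[458.3,-129.8,150],-.319],[[458.3,-129.8,150],-1.89])"
```

```text
t 9.5 at [ 522.4 -300.6  140.9] [-3.141e+00 -1.000e-03 -1.344e+00] F [ 0.5 -0.1  1.1] op 66.7
[458.3, -129.8, 150] -0.319 -> [-0.6029, 0.0802, -0.0308, -0.0, -0.0005, -0.6527] minrows 8.2
[458.3, -129.8, 150] -1.89 -> [-0.6029, 0.0802, -0.0308, -0.0004, -0.0003, 0.3474] minrows 4.4
```

>>> send_rows --moves '[[[-0.05,0.005,-0.02,0,0,0.03],[-0.12,0.015,-0.03,0,0,0.08],[-0.2,0.025,-0.03,0,0,0.13],[-0.28,0.035,-0.03,0,0,0.18],[-0.36,0.045,-0.03,0,0,0.23],[-0.44,0.055,-0.03,0,0,0.28],[-0.52,0.07,-0.03,0,0,0.32],[-0.58,0.08,-0.03,0,0,0.347],[-0.603,0.08,-0.03,0,0,0.347],[-0.603,0.08,-0.03,0,0,0.347],[-0.603,0.08,-0.03,0,0,0.347],[-0.603,0.08,-0.03,0,0,0.347]]]' --grip -1

```text
t: 10.47
eef_pos: [459.1, -130.7, 148.0]
tcp_rot: [-3.14, -0.0, -1.889]
ft_force: [-0.9, 1.0, -0.9]
opening: 0.999
```

```bash
python3 -c "
from h import *
from cell import env
plan([[458.3,-129.8,26],-1.89])
r=env.read_camera('side');cv2.imwrite('pics/side1.png',r['image'][:,:,::-1][90:210,200:360])
for t in ['tea_tin','hex_jar']:
    o=env.outline_of('side',t)
    for d in o: print(t,d['xy'],d['confidence'])
    o=[d for d in o if abs(d['xy'][0]-300)<20]
    if t=='tea_tin' and o:
        Z=np.zeros((420,560),bool)
        print(fit([(r['mtx'],r['T'],o[0]['region'].astype(bool),Z)],G[t],[458.3,-129.8,-.319]))
"
```

```text
t 10.5 at [ 459.1 -130.7  148. ] [-3.14  -0.    -1.889] F [-0.9  1.  -0.9] op 94.9
[458.3, -129.8, 26] -1.89 -> [-0.0021, 0.0039, 0.4065, -0.0007, -0.0002, 0.0009] minrows 2.9
tea_tin [301.7, 185.5] 0.93
([np.float64(456.9996755899315), np.float64(-131.5223811243947), np.float64(-0.270466259781974)], np.float64(0.038290832464938085))
hex_jar [281.4, 148.1] 0.81
```

>>> send_rows --moves '[[[-0.002,0.003,0.04,0,0,0],[-0.002,0.003,0.1,0,0,0],[-0.002,0.003,0.17,0,0,0],[-0.002,0.003,0.24,0,0,0],[-0.002,0.003,0.3,0,0,0],[-0.002,0.003,0.35,0,0,0],[-0.002,0.003,0.38,0,0,0],[-0.002,0.003,0.4,0,0,0],[-0.002,0.003,0.404,0,0,0],[-0.002,0.003,0.404,0,0,0],[-0.002,0.003,0.404,0,0,0]]]'

```text
t: 11.53
eef_pos: [458.1, -129.1, 27.0]
tcp_rot: [-3.141, -0.0, -1.889]
ft_force: [0.8, -0.1, 0.1]
opening: 1.002
```

>>> send_rows --moves '[[[0,0,0,0,0,0],[0,0,0,0,0,0],[0,0,0,0,0,0],[0,0,0,0,0,0],[0,0,0,0,0,0],[0,0,0,0,0,0],[0,0,0,0,0,0],[0,0,0,0,0,0],[0,0,0,0,0,0],[0,0,0,0,0,0]]]' --grip 1

```text
t: 12.37
eef_pos: [457.8, -129.0, 26.6]
tcp_rot: [-3.141, -0.0, -1.889]
ft_force: [-0.8, -0.9, 4.0]
opening: 0.668
```

```bash
python3 -c "
from h import *
plan([[458.3,-129.8,130],-1.889],[[658.8,99.6,130],-1.581])"
```

```text
t 12.4 at [ 457.8 -129.    26.6] [-3.141 -0.    -1.889] F [-0.8 -0.9  4. ] op 63.5
[458.3, -129.8, 130] -1.889 -> [0.002, -0.0024, -0.3448, -0.0002, -0.0001, -0.0003] minrows 2.5
[658.8, 99.6, 130] -1.581 -> [-0.9335, -0.3976, -0.3448, -0.0002, -0.0001, -0.1963] minrows 7.7
```

>>> send_rows --moves '[[[0,0,-0.01,0,0,0],[0,0,-0.03,0,0,0],[0,0,-0.07,0,0,0],[0,0,-0.13,0,0,0],[-0.02,-0.01,-0.2,0,0,0],[-0.07,-0.03,-0.27,0,0,-0.01],[-0.14,-0.06,-0.32,0,0,-0.03],[-0.22,-0.1,-0.345,0,0,-0.05],[-0.31,-0.14,-0.345,0,0,-0.07],[-0.4,-0.18,-0.345,0,0,-0.09],[-0.49,-0.22,-0.345,0,0,-0.11],[-0.57,-0.25,-0.345,0,0,-0.13]]]'

```text
t: 13.37
eef_pos: [583.5, 11.4, 130.3]
tcp_rot: [-3.141, -0.0, -1.683]
ft_force: [0.1, -0.8, -2.2]
opening: 0.673
```

```bash
python3 -c "
from h import *
plan([[658.8,99.6,130],-1.581])"
```

```text
t 13.4 at [583.5  11.4 130.3] [-3.141 -0.    -1.683] F [ 0.1 -0.8 -2.2] op 63.9
[658.8, 99.6, 130] -1.581 -> [-0.3202, -0.2166, 0.0011, -0.0001, -0.0, -0.0651] minrows 2.8
```

>>> send_rows --moves '[[[-0.07,-0.05,0,0,0,-0.02],[-0.14,-0.1,0,0,0,-0.04],[-0.21,-0.145,0,0,0,-0.055],[-0.27,-0.185,0,0,0,-0.065],[-0.31,-0.21,0,0,0,-0.065],[-0.32,-0.217,0,0,0,-0.065],[-0.32,-0.217,0,0,0,-0.065],[-0.32,-0.217,0,0,0,-0.065],[-0.32,-0.217,0,0,0,-0.065]]]'

```text
t: 14.12
eef_pos: [657.5, 97.1, 130.0]
tcp_rot: [3.141, -0.0, -1.584]
ft_force: [0.2, 0.1, -2.1]
opening: 0.672
```

```bash
python3 w.py d
python3 - <<'E'
from h import *; import json
d=np.load('w_d.npz');K,T=d['K'],d['T'];q=json.load(open('res.json'))['tray_tin']
im=d['im'][:,:,::-1].copy()
L=np.array([[134,46,45],[134,-46,45],[46,46,16],[46,-46,16],[130,42,45],[130,-42,45]],float)
for p in proj(K,T,tf(L,q)): cv2.circle(im,tuple(int(v) for v in np.round(p)),2,(255,0,255),-1)
cv2.imwrite('pics/w_d.png',im); plan([[658.8,99.6,130],-1.581])
E
```

```text
[657.5  97.1 130. ] [ 3.141 -0.    -1.584]
t 14.2 at [657.6  97.1 130.1] [ 3.141 -0.    -1.584] F [ 0.8 -0.3 -2. ] op 63.7
[658.8, 99.6, 130] -1.581 -> [-0.0085, -0.0038, 0.0002, 0.0002, -0.0001, -0.0018] minrows 0.1
```

View pics/w_d.png

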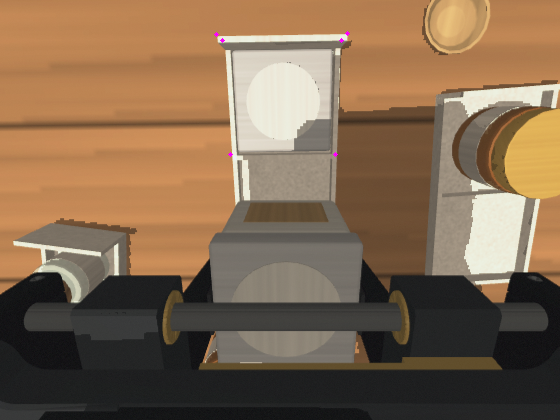

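The predicted tray points sit about 2 px from the seen edges (back wall corners (219,38) and (350,38)), so the tray's y is ≈97.8, nearly under the present pose. I lower straight down.

>>> send_rows --moves '[[[-0.002,0,0.04,0,0,0],[-0.002,0,0.1,0,0,0],[-0.002,0,0.16,0,0,0],[-0.002,0,0.22,0,0,0],[-0.002,0,0.27,0,0,0],[-0.002,0,0.3,0,0,0],[-0.002,0,0.315,0,0,0],[-0.002,0,0.322,0,0,0],[-0.002,0,0.325,0,0,0],[-0.002,0,0.327,0,0,0],[-0.002,0,0.329,0,0,0],[-0.002,0,0.331,0,0,0]]]'

```text
t: 15.17
eef_pos: [658.5, 98.5, 31.3]
tcp_rot: [-3.14, -0.0, -1.583]
ft_force: [-0.1, -0.3, -1.5]
opening: 0.672
```

>>> send_rows --moves '[[[0,0,0.001,0,0,0],[0,0,0.002,0,0,0],[0,0,0.003,0,0,0],[0,0,0.003,0,0,0],[0,0,0.003,0,0,0]]]'

```text
t: 15.58
eef_pos: [658.4, 98.5, 30.6]
tcp_rot: [-3.141, -0.0, -1.583]
ft_force: [-2.7, -0.7, 7.1]
opening: 0.675
```

>>> send_rows --moves '[[[0,0,0,0,0,0],[0,0,0,0,0,0],[0,0,0,0,0,0],[0,0,0,0,0,0],[0,0,0,0,0,0],[0,0,0,0,0,0],[0,0,-0.02,0,0,0],[0,0,-0.07,0,0,0],[0,0,-0.15,0,0,0],[0,0,-0.25,0,0,0],[0,0,-0.35,0,0,0],[0,0,-0.45,0,0,0]]]' --grip -0.85

```text
t: 16.58
eef_pos: [658.0, 98.5, 166.5]
tcp_rot: [-3.142, -0.0, -1.583]
ft_force: [0.9, 0.3, 1.0]
opening: 0.927
```

```bash
python3 -c "
from h import *
plan([[470,125,260],-.8],[[450,120,260],-1.57])"
```

```text
t 16.6 at [658.   98.5 166.5] [-3.142 -0.    -1.583] F [0.9 0.3 1. ] op 88.1
[470, 125, 260] -0.8 -> [-0.0806, 0.6275, -0.3116, 0.0, -0.0001, -0.4985] minrows 6.3
[450, 120, 260] -1.57 -> [-0.0632, 0.694, -0.3116, -0.0, -0.0001, -0.0083] minrows 5.5
```

>>> send_rows --moves '[[[0,0.03,-0.08,0,0,0],[-0.01,0.09,-0.16,0,0,0],[-0.02,0.17,-0.24,0,0,0],[-0.03,0.26,-0.3,0,0,0],[-0.03,0.35,-0.31,0,0,0],[-0.04,0.44,-0.31,0,0,0],[-0.05,0.53,-0.31,0,0,0],[-0.06,0.61,-0.31,0,0,0],[-0.063,0.67,-0.31,0,0,0],[-0.063,0.694,-0.31,0,0,0],[-0.063,0.694,-0.31,0,0,0],[-0.063,0.694,-0.31,0,0,0]]]' --grip -1

```text
t: 17.58
eef_pos: [450.9, 119.9, 258.2]
tcp_rot: [-3.14, 0.0, -1.583]
ft_force: [-0.5, -0.6, -0.7]
opening: 1.001
```

```bash
sleep 0; python3 w.py e
python3 - <<'E'
from h import *
d=np.load('w_e.npz');p=proj(d['K'],d['T'],[[490,145,142]])[0];print(p)
x,y=np.clip(p.astype(int)-80,0,999);print(x,y)
cv2.imwrite('pics/w_ec.png',cv2.resize(d['im'][y:y+160,x:x+200,::-1],None,fx=4,fy=4,interpolation=cv2.INTER_CUBIC)[:600])
E
```

```text
[450.9 119.9 258.2] [-3.14   0.    -1.583]
[257.34224222 163.27530243]
177 83
```

View pics/w_ec.png

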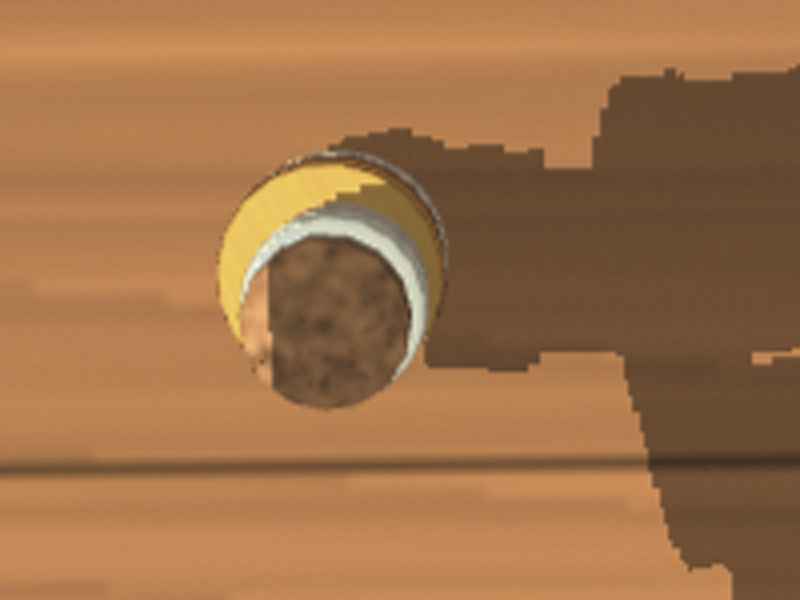

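The cork top spans (240–411, 236–410) in the crop, and the brass lid is centred near (329,273).

Run:
```python
from h import *
d=np.load('w_e.npz');K,T=d['K'],d['T']
f=lambda p,z:ray(K,T,np.array(p)/4+[177,83]-.4,z)[:2]
c=f((325.5,323),142);print('cork',c,np.linalg.norm(f((240,323),142)-f((411,323),142)))
print('honey',f((329,273),72),np.linalg.norm(f((219,273),72)-f((440,273),72)))
plan([[*c,180],-1.583],[[*c,100.5],-1.583])
```

```text
cork [489.9262806  144.43774561] 38.16484285655687
honey [492.59201591 149.2317943 ] 61.02392799338678
t 17.6 at [451.2 119.9 258. ] [-3.141 -0.    -1.583] F [-0.5 -0.1 -0.1] op 94.9
[np.float64(489.9262806017704), np.float64(144.43774560726632), 180] -1.583 -> [-0.0834, -0.1277, 0.2601, -0.0006, -0.0, -0.0001] minrows 2.2
[np.float64(489.9262806017704), np.float64(144.43774560726632), 100.5] -1.583 -> [-0.0834, -0.1274, 0.5251, -0.0006, -0.0, -0.0001] minrows 3.9
```

>>> send_rows --moves '[[[-0.03,-0.04,0.05,0,0,0],[-0.06,-0.09,0.1,0,0,0],[-0.083,-0.127,0.16,0,0,0],[-0.083,-0.127,0.22,0,0,0],[-0.083,-0.127,0.29,0,0,0],[-0.083,-0.127,0.36,0,0,0],[-0.083,-0.127,0.42,0,0,0],[-0.083,-0.127,0.47,0,0,0],[-0.083,-0.127,0.5,0,0,0],[-0.083,-0.127,0.52,0,0,0],[-0.083,-0.127,0.525,0,0,0],[-0.083,-0.127,0.525,0,0,0]]]'

```text
t: 18.63
eef_pos: [489.0, 144.4, 100.1]
tcp_rot: [3.142, -0.0, -1.583]
ft_force: [0.3, -0.0, -0.5]
opening: 1.0
```

>>> send_rows --moves '[[[0,0,0,0,0,0],[0,0,0,0,0,0],[0,0,0,0,0,0],[0,0,0,0,0,0],[0,0,0,0,0,0],[0,0,0,0,0,0],[0,0,0,0,0,0],[0,0,0,0,0,0],[0,0,0,0,0,0],[0,0,0,0,0,0]]]' --grip 1

```text
t: 19.47
eef_pos: [488.6, 144.4, 100.2]
tcp_rot: [-3.142, -0.0, -1.583]
ft_force: [0.1, -0.2, 0.6]
opening: 0.481
```

```bash
python3 -c "
from h import *
plan([[490,144,140],-1.583],[[526.5,312,140],-1.736])"
```

```text
t 19.5 at [488.6 144.4 100.2] [-3.142 -0.    -1.583] F [ 0.1 -0.2  0.6] op 45.7
[490, 144, 140] -1.583 -> [0.0013, -0.0046, -0.1325, -0.0, -0.0001, -0.0] minrows 1.0
[526.5, 312, 140] -1.736 -> [-0.5602, -0.1194, -0.1326, -0.0, -0.0, 0.0974] minrows 4.2
```

>>> send_rows --moves '[[[0,0,-0.01,0,0,0],[0,0,-0.03,0,0,0],[0,0,-0.07,0,0,0],[-0.02,0,-0.12,0,0,0],[-0.07,-0.02,-0.135,0,0,0.01],[-0.14,-0.03,-0.135,0,0,0.02],[-0.22,-0.05,-0.135,0,0,0.04],[-0.3,-0.065,-0.135,0,0,0.05],[-0.38,-0.08,-0.135,0,0,0.07],[-0.46,-0.1,-0.135,0,0,0.08],[-0.52,-0.112,-0.135,0,0,0.09],[-0.55,-0.119,-0.135,0,0,0.097]]]'

```text
t: 20.47
eef_pos: [526.5, 310.9, 141.0]
tcp_rot: [-3.141, 0.0, -1.735]
ft_force: [-0.4, -0.6, -1.4]
opening: 0.48
```

>>> send_rows --moves '[[[-0.005,0,0,0,0,0],[-0.01,0,0,0,0,0],[-0.01,0,0,0,0,0],[-0.01,0,0,0,0,0]]]'

```text
t: 20.8
eef_pos: [526.7, 311.0, 140.8]
tcp_rot: [3.141, -0.0, -1.736]
ft_force: [-0.4, -0.0, -0.8]
opening: 0.478
```

```bash
python3 w.py f
python3 - <<'E'
from h import *; import json
d=np.load('w_f.npz');K,T=d['K'],d['T'];q=json.load(open('res.json'))['tray_cork'];print(q)
im=d['im'][:,:,::-1].copy()
L=np.array([[107,37,45],[107,-37,45],[37,37,16],[37,-37,16],[33,37,16],[33,-37,16]],float)
for p in proj(K,T,tf(L,q)): cv2.circle(im,tuple(int(v) for v in np.round(p)),1,(255,0,255),-1); print(np.round(p,1))
cv2.imwrite('pics/w_fc.png',cv2.resize(im[20:270,160:420],None,fx=2.3,fy=2.3)); plan([[526.5,312,130],-1.736])
E
```

```text
[526.7 311.  140.8] [ 3.141 -0.    -1.736]
[526.4450029848996, 313.0186508504827, -0.17414713386599442]
[236.2  78.8]
[332.8  79.8]
[243.8 163.8]
[324.1 164.5]
[243.9 168.1]
[323.9 168.8]
t 20.9 at [526.8 311.  140.9] [ 3.142 -0.    -1.736] F [-0.4  0.1 -1.2] op 45.9
[526.5, 312, 130] -1.736 -> [-0.0031, 0.0015, 0.0362, 0.0, -0.0001, -0.0] minrows 0.3
```

View pics/w_fc.png

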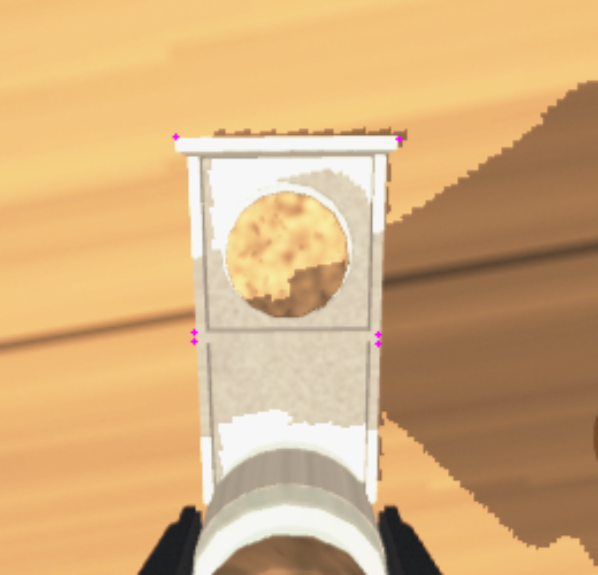

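The projected tray corners sit on the seen ones (within 1–2 px), so the jar is centred over the pocket. Lowering.

>>> send_rows --moves '[[[0,0,0.04,0,0,0],[0,0,0.1,0,0,0],[0,0,0.17,0,0,0],[0,0,0.24,0,0,0],[0,0,0.3,0,0,0],[0,0,0.335,0,0,0],[0,0,0.345,0,0,0],[0,0,0.35,0,0,0],[0,0,0.354,0,0,0],[0,0,0.356,0,0,0],[0,0,0.358,0,0,0],[0,0,0.36,0,0,0]]]'

```text
t: 21.85
eef_pos: [527.1, 312.0, 33.3]
tcp_rot: [-3.141, 0.001, -1.735]
ft_force: [-0.1, 0.3, -1.1]
opening: 0.478
```

>>> send_rows --moves '[[[0,0,0.001,0,0,0],[0,0,0.002,0,0,0],[0,0,0.003,0,0,0],[0,0,0.003,0,0,0],[0,0,0.003,0,0,0]]]'

```text
t: 22.27
eef_pos: [526.9, 312.0, 32.2]
tcp_rot: [-3.141, 0.0, -1.735]
ft_force: [-1.1, -1.5, 6.3]
opening: 0.48
```

>>> send_rows --moves '[[[0,0,0,0,0,0],[0,0,0,0,0,0],[0,0,0,0,0,0],[0,0,0,0,0,0],[0,0,0,0,0,0],[0,0,0,0,0,0],[0,0,-0.02,0,0,0],[0,0,-0.07,0,0,0],[0,0,-0.14,0,0,0],[0,0,-0.22,0,0,0],[0,0,-0.3,0,0,0],[0,0,-0.38,0,0,0]]]' --grip -0.4

```text
t: 23.27
eef_pos: [526.7, 311.8, 147.4]
tcp_rot: [-3.142, -0.0, -1.735]
ft_force: [-0.2, 0.0, 0.3]
opening: 0.701
```

```bash
python3 -c "
from h import *
plan([[492.3,148,150],-1.58],[[492.3,148,28],-1.58])"
```

```text
t 23.3 at [526.7 311.8 147.4] [-3.142 -0.    -1.735] F [-0.2  0.   0.3] op 66.6
[492.3, 148, 150] -1.58 -> [0.5575, 0.0235, -0.0088, -0.0, -0.0, -0.0989] minrows 4.0
[492.3, 148, 28] -1.58 -> [0.5575, 0.0235, 0.3979, -0.0, -0.0, -0.0989] minrows 4.9
```

>>> send_rows --moves '[[[0.03,0,-0.005,0,0,-0.01],[0.1,0.004,-0.009,0,0,-0.02],[0.19,0.008,-0.009,0,0,-0.03],[0.28,0.012,-0.009,0,0,-0.05],[0.37,0.016,-0.009,0,0,-0.07],[0.46,0.02,-0.009,0,0,-0.09],[0.53,0.023,-0.009,0,0,-0.099],[0.557,0.0235,-0.009,0,0,-0.099],[0.557,0.0235,-0.009,0,0,-0.099],[0.557,0.0235,-0.009,0,0,-0.099]]]' --grip -1

```text
t: 24.1
eef_pos: [492.9, 148.5, 148.9]
tcp_rot: [-3.141, 0.0, -1.581]
ft_force: [-0.2, -0.6, 0.2]
opening: 1.003
```

```bash
python3 -c "
from h import *
from cell import env
plan([[492.3,148,28],-1.58])
Z=np.zeros((420,560),bool)
for c in('side','scene'):
    r=env.read_camera(c)
    cv2.imwrite(f'pics/{c}2.png',r['image'][:,:,::-1])
    for d in env.outline_of(c,'honey_jar'):
        m=d['region'].astype(bool);p=ray(r['mtx'],r['T'],d['xy'],36)
        print(c,np.round(d['xy']),round(d['confidence'],2),np.round(p),m.sum())
        if np.hypot(p[0]-492,p[1]-148)<30: print(fit([(r['mtx'],r['T'],m,Z)],G['honey_jar'],[492,148,0],0,False))
"
```

```text
t 24.1 at [492.9 148.5 148.9] [-3.141  0.    -1.581] F [-0.2 -0.6  0.2] op 95.3
[492.3, 148, 28] -1.58 -> [0.0016, 0.0023, 0.4029, -0.0005, 0.0001, -0.0008] minrows 2.9
side [278. 278.] 0.7 [481. 154.  36.] 1232
([np.float64(489.71443247795105), np.float64(148.93455493450165), 0], np.float64(0.1538513233135273))
scene [317. 210.] 0.76 [497. 142.  36.] 977
([np.float64(489.5569248822285), np.float64(152.4843540241709), 0], np.float64(0.02576091223631813))
```

>>> send_rows --moves '[[[0,0.003,0.04,0,0,0],[0,0.004,0.1,0,0,0],[0,0.004,0.17,0,0,0],[0,0.004,0.24,0,0,0],[0,0.004,0.3,0,0,0],[0,0.004,0.35,0,0,0],[0,0.004,0.38,0,0,0],[0,0.004,0.395,0,0,0],[0,0.004,0.402,0,0,0],[0,0.004,0.402,0,0,0],[0,0.004,0.402,0,0,0]]]'

```text
t: 25.22
eef_pos: [491.6, 148.4, 28.5]
tcp_rot: [-3.141, 0.0, -1.58]
ft_force: [0.2, 0.4, 0.1]
opening: 1.001
```

>>> send_rows --moves '[[[0,0,0,0,0,0],[0,0,0,0,0,0],[0,0,0,0,0,0],[0,0,0,0,0,0],[0,0,0,0,0,0],[0,0,0,0,0,0],[0,0,0,0,0,0],[0,0,0,0,0,0],[0,0,0,0,0,0],[0,0,0,0,0,0]]]' --grip 1

```text
t: 26.05
eef_pos: [491.3, 148.2, 28.1]
tcp_rot: [-3.141, -0.0, -1.58]
ft_force: [-0.8, 0.1, 5.5]
opening: 0.689
```

```bash
python3 -c "
from h import *
plan([[492,148,130],-1.583],[[619.2,-90.5,140],-1.516])"
```

```text
t 26.1 at [491.3 148.2  28.1] [-3.141 -0.    -1.58 ] F [-0.8  0.1  5.5] op 65.5
[492, 148, 130] -1.583 -> [0.0008, -0.0023, -0.3398, -0.0001, -0.0, 0.002] minrows 2.4
[619.2, -90.5, 140] -1.516 -> [0.7919, -0.4335, -0.373, -0.0001, -0.0, -0.0407] minrows 7.0
```

>>> send_rows --moves '[[[0,0,-0.01,0,0,0],[0,0,-0.03,0,0,0],[0,0,-0.07,0,0,0],[0,0,-0.13,0,0,0],[0.01,0,-0.2,0,0,0],[0.04,-0.02,-0.27,0,0,-0.005],[0.09,-0.05,-0.33,0,0,-0.01],[0.16,-0.09,-0.365,0,0,-0.01],[0.24,-0.13,-0.373,0,0,-0.02],[0.32,-0.175,-0.373,0,0,-0.02],[0.4,-0.22,-0.373,0,0,-0.03],[0.48,-0.263,-0.373,0,0,-0.03]]]'

```text
t: 27.05
eef_pos: [569.1, 2.3, 140.1]
tcp_rot: [3.141, -0.0, -1.532]
ft_force: [0.8, 0.3, -3.6]
opening: 0.69
```

```bash
python3 -c "
from h import *
plan([[619.2,-90.5,140],-1.516])"
```

```text
t 27.1 at [569.1   2.3 140.1] [ 3.141 -0.    -1.532] F [ 0.8  0.3 -3.6] op 65.5
[619.2, -90.5, 140] -1.516 -> [0.3156, -0.1549, 0.0002, 0.0002, -0.0, -0.0101] minrows 2.5
```

>>> send_rows --moves '[[[0.07,-0.035,0,0,0,0],[0.14,-0.07,0,0,0,-0.01],[0.21,-0.1,0,0,0,-0.01],[0.27,-0.13,0,0,0,-0.01],[0.31,-0.15,0,0,0,-0.01],[0.316,-0.155,0,0,0,-0.01],[0.316,-0.155,0,0,0,-0.01],[0.316,-0.155,0,0,0,-0.01],[0.316,-0.155,0,0,0,-0.01],[0.316,-0.155,0,0,0,-0.01]]]'

```text
t: 27.88
eef_pos: [618.6, -88.5, 139.9]
tcp_rot: [3.141, 0.0, -1.516]
ft_force: [-0.6, -0.4, -3.1]
opening: 0.693
```

```bash
python3 w.py g
python3 - <<'E'
from h import *; import json
d=np.load('w_g.npz');K,T=d['K'],d['T'];q=json.load(open('res.json'))['tray_honey'];print(q)
im=d['im'][:,:,::-1].copy()
L=np.array([[137,47,45],[137,-47,45],[47,47,16],[47,-47,16],[43,47,16],[43,-47,16]],float)
for p in proj(K,T,tf(L,q)): cv2.circle(im,tuple(int(v) for v in np.round(p)),1,(255,0,255),-1); print(np.round(p,1))
cv2.imwrite('pics/w_gc.png',cv2.resize(im[0:260,160:420],None,fx=2.3,fy=2.3)); plan([[619.2,-90.5,140],-1.516])
E
```

```text
[618.6 -88.5 139.9] [ 3.141  0.    -1.516]
[619.2508464244634, -89.67097191826723, 0.057912422750042075]
[223.1  33.6]
[351.2  33.2]
[235.4 152.2]
[338.9 151.9]
[235.6 156.6]
[338.7 156.3]
t 27.9 at [618.7 -88.6 140. ] [ 3.142 -0.    -1.516] F [ 0.4 -0.1 -3.3] op 65.9
[619.2, -90.5, 140] -1.516 -> [0.0063, -0.0013, -0.0, 0.0, -0.0, -0.0001] minrows 0.0
```

View pics/w_gc.png

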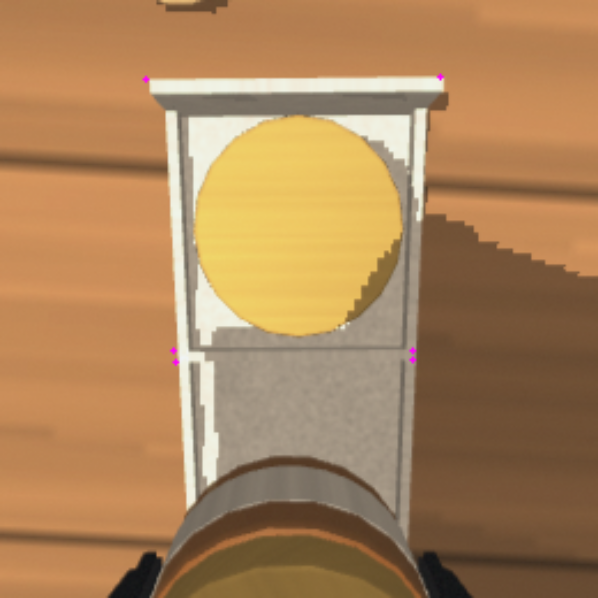

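The tray edges at the divider are seen at crop x 177 and 418 against a predicted 174 and 413, so its y is ≈ -91.5. I shift about 2.5 mm and lower.

>>> send_rows --moves '[[[0.005,0,0.03,0,0,0],[0.009,0,0.09,0,0,0],[0.009,0,0.16,0,0,0],[0.009,0,0.23,0,0,0],[0.009,0,0.29,0,0,0],[0.009,0,0.325,0,0,0],[0.009,0,0.34,0,0,0],[0.009,0,0.347,0,0,0],[0.009,0,0.351,0,0,0],[0.009,0,0.353,0,0,0],[0.009,0,0.355,0,0,0],[0.009,0,0.357,0,0,0]]]'

```text
t: 28.93
eef_pos: [619.4, -92.2, 33.4]
tcp_rot: [-3.14, -0.0, -1.517]
ft_force: [0.5, 0.3, -4.2]
opening: 0.689
```

>>> send_rows --moves '[[[0,0,0.001,0,0,0],[0,0,0.002,0,0,0],[0,0,0.003,0,0,0],[0,0,0.003,0,0,0],[0,0,0.003,0,0,0]]]'

```text
t: 29.35
eef_pos: [619.2, -92.2, 32.1]
tcp_rot: [-3.141, -0.0, -1.517]
ft_force: [-1.0, -0.2, 1.8]
opening: 0.689
```

>>> send_rows --moves '[[[0,0,0.001,0,0,0],[0,0,0.001,0,0,0],[0,0,0.001,0,0,0]]]'

```text
t: 29.6
eef_pos: [619.2, -92.2, 32.1]
tcp_rot: [-3.141, -0.0, -1.517]
ft_force: [-2.1, 0.8, 5.1]
opening: 0.694
```

>>> send_rows --moves '[[[0,0,0,0,0,0],[0,0,0,0,0,0],[0,0,0,0,0,0],[0,0,0,0,0,0],[0,0,0,0,0,0],[0,0,0,0,0,0],[0,0,-0.02,0,0,0],[0,0,-0.07,0,0,0],[0,0,-0.15,0,0,0],[0,0,-0.25,0,0,0],[0,0,-0.35,0,0,0],[0,0,-0.45,0,0,0]]]' --grip -0.85

```text
t: 30.6
eef_pos: [618.8, -92.1, 168.3]
tcp_rot: [3.142, -0.0, -1.517]
ft_force: [0.0, 0.4, 0.3]
opening: 0.924
```

>>> send_rows --moves '[[[0,0.03,-0.08,0,0,0],[0,0.09,-0.18,0,0,0],[0,0.17,-0.28,0,0,0],[0,0.26,-0.38,0,0,0],[0,0.35,-0.45,0,0,0],[0,0.43,-0.5,0,0,0],[0,0.5,-0.5,0,0,0],[0,0.55,-0.5,0,0,0],[0,0.55,-0.5,0,0,0],[0,0.55,-0.5,0,0,0]]]'

```text
t: 31.43
eef_pos: [454.3, -101.1, 317.3]
tcp_rot: [-3.14, -0.001, -1.518]
ft_force: [-0.1, 0.1, 0.3]
opening: 0.925
```

Run:
```python
from h import *; from cell import env; import json
res=json.load(open('res.json'));out=[]
exp={'hex_jar':'tray_hex','cork_jar':'tray_cork','tea_tin':'tray_tin','honey_jar':'tray_honey'}
for c in('scene','side'):
    r=env.read_camera(c);im=r['image'][:,:,::-1].copy()
    for g,t in exp.items():
        q=res[t];m=mask(r['mtx'],r['T'],G[g],q,4)
        cv2.drawContours(im,cv2.findContours((m>127).astype(np.uint8),cv2.RETR_LIST,cv2.CHAIN_APPROX_NONE)[0],-1,(255,0,255),1)
    out.append(im)
plan()
a=out[0][120:400,80:480];b=out[1][110:390,100:420]
cv2.imwrite('pics/fin.png',cv2.resize(np.hstack([a,b]),None,fx=1.11,fy=1.11))
```

```text
t 31.5 at [ 455.1 -101.1  316.7] [-3.141 -0.    -1.517] F [0.1 0.1 1.3] op 87.9
```

View pics/fin.png

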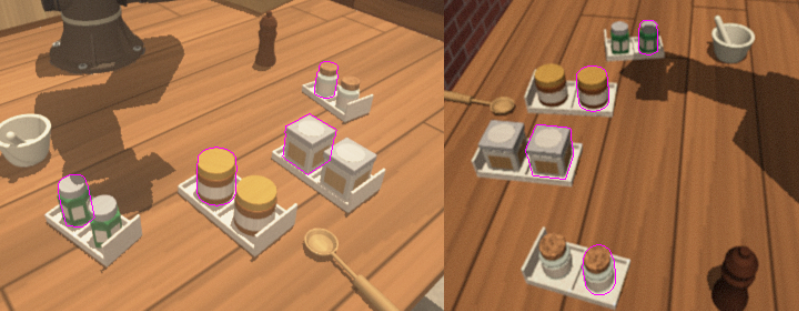

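The final view shows all four goods upright in the front pockets beside their samples, on the predicted outlines. The mill and mortar look unmoved.

```bash
python3 -c "
from cell import env
print(env.job_done())"
```

```text
the job is handed in; nothing more can be done
None
```

All four goods now stand upright in the empty front pockets next to their samples. I took both stacks apart in the order hex jar, tea tin, cork jar, honey jar. I handed the job in at about 31.5 s of the 138 s allowed.

- **Setting down:** I lowered each one slowly until the wrist force showed light contact (5–8 N) at the height expected for a 4 mm floor. Only then did I open the jaws and back straight up.
- **Final pictures:** In both fixed cameras all four goods sit upright on the outlines predicted for goods flat in their pockets. The pepper mill and the mortar look unmoved, and the arm was clear of everything.
- **Disagreements along the way:**
  - The two cameras differed by 2–5 mm on some tray positions. I corrected the tin and honey trays from wrist views; the pockets leave 7–11 mm of room on each side.
  - The first silhouette fit gave conflicting turns for the tin, so I measured its corners with the wrist camera instead.
- **Not checked:** I did not measure the mill and mortar positions again numerically, and the job reports no verdict.

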